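Rehang a cassette lid on its hinge pin

TASK

Put the loose lid back on the steel instrument cassette: set it on the box so that its feet drop inside and its hinge knuckles mesh with the box's, then slide the loose hinge pin, nose first, through all five knuckles from the end away from the square clip housing, until its head is up against the first knuckle. Then lock the pin by pressing the clip in that housing fully down with the pusher, not with the gripper itself, and stand the pusher back on the counter. Leave the other things on the counter where they are.

Things in the scene. Friction and masses are not known exactly. Their poses are not given: they have to be found in the camera images.
- cassette: Open steel box, fixed, 110 (x) x 160 (y) mm, walls 3 mm thick, rim 55 mm above the counter; origin on the counter under its centre. Along its +x side runs the hinge, its axis parallel to y at x=72, z=63 mm. From y=-12 to -42 mm the hinge ends in the square clip housing, 30 x 30 mm, top at z=88 mm, which the pin's nose enters through an opening 17 mm wide, 14 mm high.
- hinge_entry (a point): Centre of the outer face of the first knuckle (cassette x=72, y=80, z=63 mm), axes as the cassette's: the pin goes in here, towards -y.
- hinge_mid (a point): Middle of the hinge axis (cassette x=72, y=35, z=63 mm), cassette axes. Knuckles are tubes, 20 mm outer, 10.6 mm inner diameter, 14 mm long, 5 mm apart. From cassette y=80 mm towards -y: box (80 to 66), lid (61 to 47), box (42 to 28), lid (23 to 9), box (4 to -10).
- lid_home (a point): Where lid_handle is when the lid is on the box (cassette x=0, y=0, z=88 mm), axes as the cassette's.
- lid_handle (a point): Centre of the loose steel lid's bar handle (lid 280 g), lid axes. Bar 12 (x) x 70 (y) x 18 mm high. Below this point: lid's top face 27 mm, plate underside 33 mm, undersides of four tapered feet 41 mm. Plate 110 x 158 x 6 mm, two knuckles on its +x side. The lid lies flat on its feet. Seated, its axes are the cassette's; the feet have 1.5 mm play in the box and guide the last 8 mm.
- lid_hinge_mid (a point): Middle of the lid's hinge axis (72 mm towards lid +x, 35 mm towards +y and 25 mm down from lid_handle); coincides with hinge_mid when the lid is seated.
- pin_shaft (a point): On the axis of the steel hinge pin (60 g), 35 mm from its head, mid-way along the length open to grip in the holder. Pin axes: y along it, nose to -y, head to +y. Shaft 8 mm diameter, tapering from 89 mm on to a neck of 4.4 mm from 102 to 112 mm from the head; conical nose ends at 129 mm. It lies level, axis 28 mm over the counter. Take it by the shaft and lift straight up.
- pin_head (a point): On the pin's axis in its round head (16 mm diameter, 30 mm long), 17 mm from the head's inner face. In the holder the head is boxed in a pocket; it can be gripped only once the pin is out, for instance when left part-way in the knuckles, where the free end sags a few mm.
- pin_face (a point): On the pin's axis at the head's inner face; coincides with hinge_entry when the pin is fully in. Axes as the pin's.
- holder: White holder of the pin, fixed, 46 x 140 mm, at most 38 mm high, origin on the counter under pin_shaft, y along the pin. Around the shaft it is open from y=-50 to +29 mm, with a floor 4 mm high.
- clip_top (a point): Centre of the top of the grey clip, 24 x 24 mm, in the 26 x 26 mm well of the clip housing (cassette x=72, y=-27 mm; top at z=80.5 mm up, 75.5 mm pressed; the well's rim is at 88 mm).
- clip (a joint): Travel of the clip: 0 up, 0.005 m fully pressed. It resists with about 7 N and stays where it is pushed.
- pusher_grip (a point): Centre of the grip of the grey plastic pusher (60 g), which stands upright: 80 mm high, grip 25 mm diameter from 36 to 78 mm, foot 20 mm diameter below. This point is on its axis, 55 mm above its underside and 25 mm below its top. Fits the clip's well with 3 mm to spare all round.
- jar: Amber jar, 38 mm diameter, 75 mm high; leave alone. Origin under its centre, on the counter.
- cup: White cup, 48 mm diameter, 70 mm high; leave alone. Origin under its centre, on the counter.
- case: Flat plastic case, 70 x 110 x 30 mm; leave alone. Origin under its centre, on the counter.
- plate0: Small black imaging plate lying flat, 42 x 32 x 4 mm; leave alone. Origin under its centre, on the counter.
- plate1: Another such plate; leave alone. Origin under its centre, on the counter.
- brush: White cleaning brush lying on the counter, 170 mm long; leave alone.
- bowl: Steel bowl, 120 mm across, 35 mm high; leave alone. Origin under its centre, on the counter.
Things that resemble listed ones, but are neither listed nor needed, are in the scene too. What is shaped like the part that bears lid_handle but red is not meant.

How it is judged:
On the way, in this order (a step that is already met when the one before it is completed fails the run):
1. the lid is seated on the box, knuckles in line (distance between lid_hinge_mid and hinge_mid below 0.004 m and distance between lid_handle and lid_home below 0.004 m), for 0.2 s.
2. the pin is through all knuckles, its head up against the first (all of step 1 and y of pin_face in the frame of hinge_entry between -0.003 and 0.003 m and x of pin_face in the frame of hinge_entry between -0.003 and 0.003 m and z of pin_face in the frame of hinge_entry between -0.003 and 0.003 m and angle between the y axis of pin_face and the y axis of hinge_entry, either way round below 0.06 rad), for 0.2 s.
3. the pusher presses the clip fully down (value of joint clip above 0.004 m and contact force between pusher and clip above 1 N), for 0.04 s.
At the end, for the whole second after the job is handed in: Lid on the box (handle and hinge within 4 mm of home), pin through the hinge, its head within 3 mm of the first knuckle and 0.06 rad of the axis, clip pressed at least 4 of its 5 mm, pusher upright on the counter (0.1 rad), lid, pin and pusher at rest (all of step 2 and value of joint clip above 0.004 m and height (world z) of pusher_grip between 0.05 and 0.06 m and angle between pusher_grip's own z axis and vertical below 0.1 rad and linear speed of each of pusher, pin, lid below 0.02 m/s); the robot touches nothing.
It fails at once if the gripper itself presses the clip (contact force between the fingers and clip above 1 N).
It fails at once if another thing on the counter is moved by more than 3 cm (distance of any of jar, cup, case, plate0, plate1, brush, bowl from where it was at the start of the episode above 0.03 m).
It also fails if it takes over 67 s, if anything falls off the work surface, if the arm or the gripper's body presses on something with over 40 N, if the wrist force passes 120 N, or if a joint passes its speed limit or range.

ROBOT

A 6-joint arm with a two-finger parallel gripper is mounted at the origin on the work surface. World frame = base frame: x ahead of the robot, y to its left, z up, the work surface at z = 0. Lengths are in m, angles in rad, forces in N, time in s.
With the tool pointing down it reaches from about 0.375 to 0.975 m from the base axis. Payload 3.8 kg.
Tool frame: the origin (TCP) lies at the very end of the fingers, on their centre line; the grasp point (between the pads) lies 19 mm behind it; z points along the fingers, y is the line along which they close (so a half turn about z gives the same grasp; the last joint's range is limited). The gripper opens to 88 mm and grips with 3 to 60 N. Pads are 18 mm wide; open, the fingers measure 123 mm over their backs; the gripper's body (75 mm by 187 mm) begins 45 mm behind the grasp point.
Start: joints at [-1.2, 0.264, 1.604, -0, 1.274, -0.037], TCP at [0.268, -0.62, 0.239] pointing down, gripper open.
Joint ranges: [-2.63, 2.63], [-0.94, 2.18], [0.31, 2.57], [-1.31, 4.45], [0, 2.66], [-2.55, 2.55]. Speed limits (rad/s): [2.57, 2.57, 3.14, 3.14, 3.14, 3.14].

INTERFACE

Orientations are given as a unit quaternion [x, y, z, w].
In Python, from workcell import env, jaws, solver, status, cams, ticket gives the robot as it stands. The module is installed in compiled form; this text tells all that it offers. Calls block until the motion is done:
- env.move_ptp(position, orientation): joint-space move of the TCP to a pose.
- env.move_l(position, ori=None, v=0.15, contact_N=None): straight line of the TCP; ori=None keeps the orientation; v is the mean speed in m/s. With contact_N (N) it stops when the force on the tool has changed by that much, and returns True; else False.
- env.move_joints(angles): joint-space move.
- jaws.grip(opening, f_grip=None): opening from 0.0 (shut) to 1.0 (fully open); f_grip is the grip in N (None keeps the last); returns when the fingers have stopped.
- env.wait(seconds).
- solver.ik(position, orientation): joint angles nearest the present ones, or None.
- status.get_state(): the state.
- cams.get_image(name): name is "scene" or "top" or "wrist"; returns a dict with "img" (384x512x3 uint8, red, green, blue), "fx", "fy", "cx", "cy" (pixels), "cam_to_world" (4x4, takes a point from camera to world coordinates); the wrist camera has in their place "hand_eye" (4x4, takes a point from camera to tool coordinates, whose origin is the TCP and whose axes are the flange's). Camera axes: x right, y down, z forward; pixel columns grow to the right and rows downward; lengths in m; the calibration is good to about 2 mm. The wrist camera is an equidistant fisheye: a pixel r from the principal point sees the ray r / f radians off the axis. A picture is of the moment at which its call begins: read the wrist's pose just before it. There is no depth.
A pose or a line that the arm cannot do raises env.PlanningError and nothing moves.
- ticket.finish_job(): hands the job in; it is judged then, once.
The state is a dict: "time_s": time; "qpos": joint angles; "qvel": joint speeds; "tau": joint torques, N m; "eef_pos": TCP position; "tcp_rot": TCP orientation; "force": force on the tool from outside, world axes, zero at the start; "torque": the same for the moment, N m; "gripper_width": opening from 0.0 (shut) to 1.0 (fully open); "grip_force": force on a finger pad.
Only numpy, scipy, OpenCV 4.12 (cv2) and the standard library are available. Lean on these libraries where they do the work, as an engineer would, in place of code of your own. Each camera call takes 0.05 s, during which the arm holds its last target. There are 200 camera calls.

## Working session

There is one attempt and no reset: what is moved stays moved. The work goes in short steps, each a Python script; the robot and the scene stay as the last script left them, time stands still between calls to the robot, and variables do not carry over. Pictures are saved under pics/ and viewed, at most 10 in all, crops included, and the job is handed in when it is done.

```bash
mkdir -p pics; python3 - <<'E'
from workcell import env, jaws, solver, status, cams, ticket
import cv2, numpy as np
for n in ["scene","top","wrist"]:
    d=cams.get_image(n); cv2.imwrite(f"pics/{n}0.png",d["img"][:,:,::-1])
    print(n,{k:(np.round(v,4).tolist() if not np.isscalar(v) else v) for k,v in d.items() if k!="img"})
a=cv2.imread("pics/top0.png"); cv2.imwrite("pics/top0b.png",cv2.resize(a,(800,600),interpolation=cv2.INTER_CUBIC))
print(status.get_state())
E
```

```text
scene {'fx': 389.07608212362106, 'fy': 389.07608212362106, 'cx': 254.90681709175124, 'cy': 191.34382373238833, 'cam_to_world': [[0.8971, 0.2542, -0.3613, 0.8614], [0.4417, -0.5289, 0.7247, -0.7914], [-0.0069, -0.8097, -0.5867, 0.6882], [0.0, 0.0, 0.0, 1.0]]}
top {'fx': 491.8334205650407, 'fy': 491.8334205650407, 'cx': 246.41610874421232, 'cy': 185.04154697536103, 'cam_to_world': [[0.013, -0.9846, 0.1741, 0.1919], [-0.9999, -0.0138, -0.0032, -0.0236], [0.0056, -0.1741, -0.9847, 1.5864], [0.0, 0.0, 0.0, 1.0]]}
wrist {'fx': 297.3186396354542, 'fy': 297.3186396354542, 'cx': 260.22023646960383, 'cy': 187.85661734979237, 'hand_eye': [[-0.0006, -0.9656, -0.2599, 0.0676], [1.0, -0.0008, 0.0006, 0.0005], [-0.0008, -0.2599, 0.9656, -0.1458], [0.0, 0.0, 0.0, 1.0]]}
{'time_s': 0.15, 'qpos': array([-1.19991949e+00,  2.64564154e-01,  1.60507424e+00, -5.72308477e-06,
        1.27366750e+00, -3.69010920e-02]), 'qvel': array([ 4.20880490e-04, -2.89179616e-03, -3.00807885e-03,  4.57986760e-04,
       -1.01830928e-05,  1.60876371e-03]), 'tau': array([ 5.26034164e-04, -5.02846670e+01, -3.57469404e+01,  7.28914468e-02,
        2.49120046e-02, -9.58617966e-05]), 'eef_pos': array([ 0.26748209, -0.61914325,  0.23767722]), 'tcp_rot': array([ 9.79286021e-01,  2.02480013e-01, -1.45078633e-04, -8.44249488e-04]), 'force': array([ 0.15696863, -0.49257186, -0.74149949]), 'torque': array([0.0567065 , 0.01061218, 0.02495349]), 'grip_force': 0.0, 'gripper_width': 0.9999823223230434}
```

View pics/top0b.png

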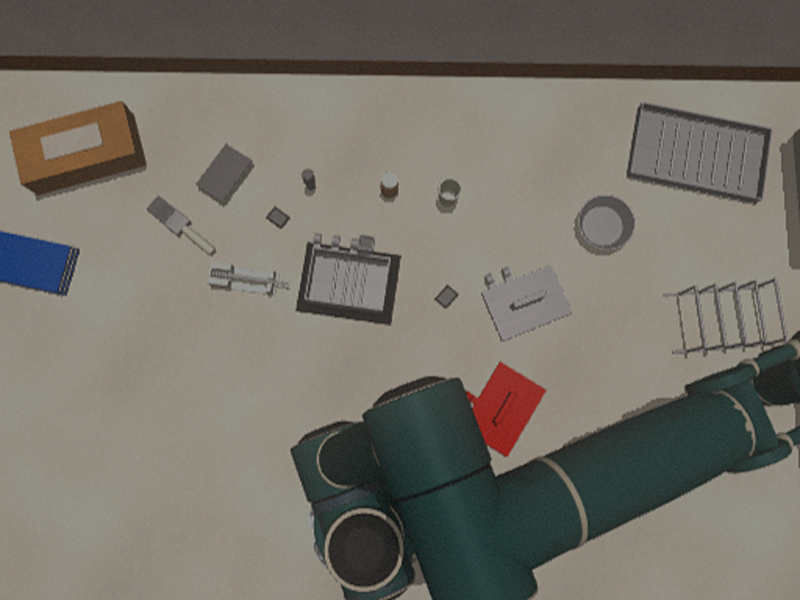

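View pics/scene0.png

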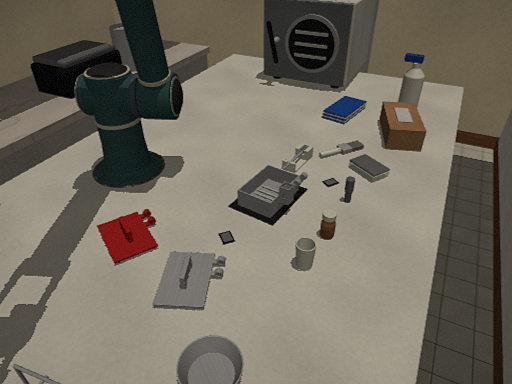

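The top picture (800x600) shows the cassette at (350,285), with the clip housing at (367,243). The pin in its holder is at (250,281), head left and nose right. The pusher is the dark grey upright at (309,180); the jar is at (390,185) and the cup at (448,193). Two things are lid-shaped: steel at (527,302) and red at (508,408). The steel one fits. I'll confirm each from close by with the wrist camera, using pictures rectified to a plane.

```bash
cat > h.py <<'E'
from workcell import env, jaws, solver, status, cams, ticket
import cv2, numpy as np
from scipy.spatial.transform import Rotation as R
def top2w(u,v,z,name="top",d=None):
    d=d or cams.get_image(name); T=np.array(d["cam_to_world"])
    r=T[:3,:3]@np.array([(u-d["cx"])/d["fx"],(v-d["cy"])/d["fy"],1]); return T[:3,3]+r*(z-T[2,3])/r[2]
def quat(psi):
    "tool down, tool x axis at world heading psi"
    c,s=np.cos(psi),np.sin(psi)
    return R.from_matrix(np.array([[c,s,0],[s,-c,0],[0,0,-1]])).as_quat()
def shot():
    s=status.get_state(); d=cams.get_image("wrist")
    T=np.eye(4); T[:3,:3]=R.from_quat(s["tcp_rot"]).as_matrix(); T[:3,3]=s["eef_pos"]
    d["T"]=T@np.array(d["hand_eye"]); return d
def proj(d,P):
    p=(np.asarray(P)-d["T"][:3,3])@d["T"][:3,:3]
    rho=np.hypot(p[...,0],p[...,1]); th=np.arctan2(rho,p[...,2]); k=d["fx"]*th/np.maximum(rho,1e-9)
    return np.stack([d["cx"]+k*p[...,0],d["cy"]+k*p[...,1]],-1)
def rect(d,c,z,w=0.2,h=0.15,s=4000.,psi=0.):
    "orthographic view of plane z about c; right = -local y, up = local x (local axes turned psi)"
    W,H=int(w*s),int(h*s); jj,ii=np.meshgrid(np.arange(W),np.arange(H))
    lx=-(ii-H/2)/s; ly=-(jj-W/2)/s; C,S=np.cos(psi),np.sin(psi)
    P=np.stack([c[0]+C*lx-S*ly,c[1]+S*lx+C*ly,np.full_like(lx,z)],-1)
    m=proj(d,P).astype(np.float32)
    return cv2.remap(np.ascontiguousarray(d["img"][:,:,::-1]),m[...,0],m[...,1],cv2.INTER_CUBIC)
def px2w(u,v,c,w,h,s,psi=0.):
    lx=-(v-h*s/2)/s; ly=-(u-w*s/2)/s; C,S=np.cos(psi),np.sin(psi)
    return np.array([c[0]+C*lx-S*ly,c[1]+S*lx+C*ly])
E
python3 - <<'E'
from h import *
d=cams.get_image("top")
k=1/1.5625
for n,u,v,z in [("cass_l",306,242,.055),("cass_r",400,256,.055),("cass_br",390,323,0.0),("cass_bl",297,311,0.),("housing",367,243,.088),("knuck",318,240,.063),("lid",527,302,.05),("lidTL",482,297,.014),("lidTR",550,266,.014),("holderL",210,277,.03),("nose",288,286,.028),("pusherTop",308,173,.08),("pushBot",310,188,0),("jar",390,190,0),("cup",448,205,0),("case",225,173,0.03),("plate0",278,217,0),("plate1",447,296,0),("bowl",604,223,0)]:
    print(n,np.round(top2w(u*k,v*k,z,d=d),3))
E
```

```text
cass_l [0.558 0.134 0.055]
cass_r [ 0.532 -0.058  0.055]
cass_br [ 0.401 -0.04   0.   ]
cass_bl [0.424 0.154 0.   ]
housing [0.55  0.009 0.088]
knuck [0.561 0.109 0.063]
lid [ 0.441 -0.317  0.05 ]
lidTL [ 0.456 -0.23   0.014]
lidTR [ 0.524 -0.373  0.014]
holderL [0.487 0.332 0.03 ]
nose [0.471 0.171 0.028]
pusherTop [0.697 0.132 0.08 ]
pushBot [0.69  0.135 0.   ]
jar [ 0.689 -0.037  0.   ]
cup [ 0.657 -0.161  0.   ]
case [0.711 0.312 0.03 ]
plate0 [0.625 0.201 0.   ]
plate1 [ 0.46  -0.159  0.   ]
bowl [ 0.622 -0.494  0.   ]
```

```bash
python3 - <<'E'
from h import *
import pickle
def look(n,c,yaw,zt,back=0.04):
    psi=yaw+np.pi/2
    p=[c[0]-back*np.cos(psi),c[1]-back*np.sin(psi),zt]
    env.move_ptp(p,quat(psi)); env.wait(0.15); d=shot(); pickle.dump(d,open(f"{n}.pkl","wb")); print(n,status.get_state()["time_s"],status.get_state()["eef_pos"],status.get_state()["qpos"][5])
    return d
L=look("lid",(.445,-.312),.444,.15); C=look("cas",(.49,.06),-.134,.2)
a=rect(L,(.445,-.312),.05,.22,.165,3600,.444); b=rect(C,(.49,.05),.063,.22,.165,3600,-.134)
cv2.imwrite("pics/L.png",a); cv2.imwrite("pics/C.png",b)
E
```

```text
lid 1.7 [ 0.46201368 -0.34921611  0.15040017] -1.1323306726069713
cas 3.2917 [0.48478304 0.01955374 0.19980634] 0.12438366187586897
```

View pics/L.png

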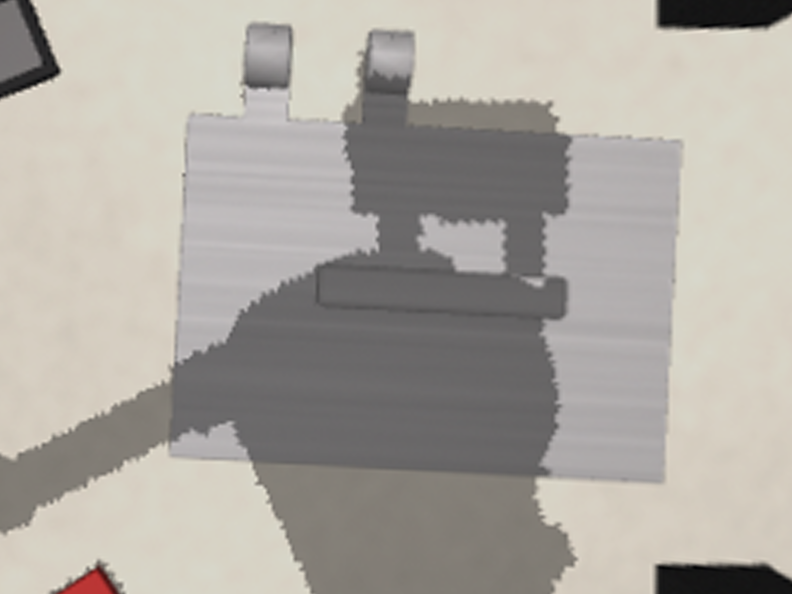

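View pics/C.png

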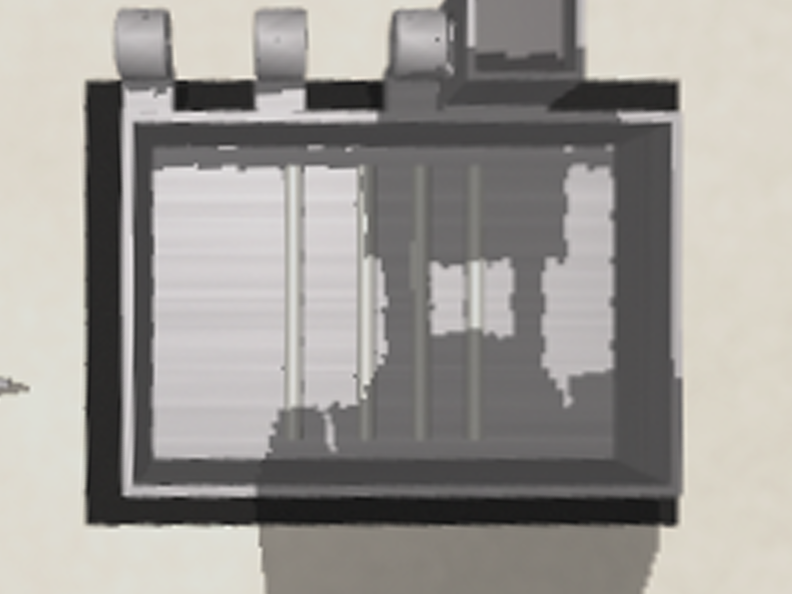

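The steel lid is confirmed: a plain steel plate with handle-top corners at (317,266), (567,278), (565,318), (316,307), and two knuckles at (268,55) and (390,60). The red lookalike shows only at (100,590). The cassette picture shows rim corners at about (122,110), (682,110), (682,497), (122,497), with the clip housing at (520,40). Next I convert these and use the finger tips to check the lateral hand-eye bias.

```bash
cat >> h.py <<'E'
def reproj(d,xy,z0,z1):
    c=d["T"][:3,3]; p=np.array([*xy,z0]); return (c+(p-c)*(z1-c[2])/(z0-c[2]))[:2]
E
python3 - <<'E'
from h import *
import pickle
L=pickle.load(open("lid.pkl","rb")); C=pickle.load(open("cas.pkl","rb"))
p=lambda u,v:px2w(u,v,(.445,-.312),.22,.165,3600,.444)
h=p(441,292); pl=reproj(L,p(426,298.5),.05,.014)
print("handle",h,"plate ctr",pl)
# size check of plate
cs=[reproj(L,p(*q),.05,.014) for q in [(187,115),(682,141),(665,482),(170,456)]]
print([np.linalg.norm(cs[i]-cs[(i+1)%4]) for i in range(4)], np.arctan2(*( -(cs[0]-cs[1])*[1,-1])))
q=lambda u,v,z=.055:reproj(C,px2w(u,v,(.49,.05),.22,.165,3600,-.134),.063,z)
print("cass",q(402,303.5), "clip", q(525,29,.088))
for d in (L,C):
    g=d["img"].astype(int).sum(2); He=np.linalg.inv(np.array(d["hand_eye"]))
    for z in (0,-.004):
        for y in (-.044,.044,0): 
            e=dict(d); e["T"]=np.array(d["hand_eye"]); print(y,z,proj(e,[0,y,z]))
    for v in (235,240,245): 
        r=g[v]; print(v,"dark",[ (i,r[i]) for i in range(130,400) if (r[i]<150)!=(r[i-1]<150)])
E
```

```text
handle [ 0.45162366 -0.3226914 ] plate ctr [ 0.45016947 -0.32417177]
[np.float64(0.15781791371116166), np.float64(0.10870417743897899), np.float64(0.15781791371116166), np.float64(0.10870417743897913)] 0.39152297168311534
cass [0.48778789 0.04754813] clip [0.55333439 0.01169273]
-0.044 0 [178.34219259 234.66673228]
0.044 0 [338.56753375 234.70107908]
0 0 [258.31146241 235.84492667]
-0.044 -0.004 [176.48685553 237.66391948]
0.044 -0.004 [340.34809845 237.709067  ]
0 -0.004 [258.26420996 238.97951364]
235 dark [(138, np.int64(90)), (180, np.int64(364)), (341, np.int64(64)), (384, np.int64(410))]
240 dark [(133, np.int64(76)), (180, np.int64(185)), (341, np.int64(66)), (389, np.int64(280))]
245 dark [(181, np.int64(361)), (340, np.int64(67)), (395, np.int64(337))]
-0.044 0 [178.1433623  235.80124887]
0.044 0 [338.12991511 235.82738322]
0 0 [257.97906584 236.99941759]
-0.044 -0.004 [176.29209026 238.81792403]
0.044 -0.004 [339.89959043 238.85553215]
0 -0.004 [257.92746867 240.15501108]
235 dark [(138, np.int64(93)), (180, np.int64(388)), (341, np.int64(67)), (384, np.int64(433))]
240 dark [(133, np.int64(81)), (180, np.int64(199)), (341, np.int64(63)), (389, np.int64(295))]
245 dark [(181, np.int64(395)), (340, np.int64(67)), (395, np.int64(355))]
```

```bash
python3 - <<'E'
from h import *
import pickle
np.set_printoptions(precision=5,suppress=True)
for n in ("lid","cas"):
    d=pickle.load(open(n+".pkl","rb")); print(d["hand_eye"],d["fx"],d["cx"],d["cy"])
for i in range(3):
    s=cams.get_image("wrist"); print(np.array(s["hand_eye"])[:3,3],np.array(s["hand_eye"])[:3,2],s["cx"])
E
```

```text
[[-0.00057 -0.96549 -0.26044  0.06597]
 [ 1.      -0.00049 -0.00037  0.00109]
 [ 0.00023 -0.26044  0.96549 -0.1458 ]
 [ 0.       0.       0.       1.     ]] 297.3186396354542 260.22023646960383 187.85661734979237
[[-0.00057 -0.96549 -0.26044  0.06665]
 [ 1.      -0.00061  0.00007  0.00121]
 [-0.00022 -0.26044  0.96549 -0.1458 ]
 [ 0.       0.       0.       1.     ]] 297.3186396354542 260.22023646960383 187.85661734979237
[ 0.06665  0.00121 -0.1458 ] [-0.26044  0.00007  0.96549] 260.22023646960383
[ 0.06665  0.00121 -0.1458 ] [-0.26044  0.00007  0.96549] 260.22023646960383
[ 0.06665  0.00121 -0.1458 ] [-0.26044  0.00007  0.96549] 260.22023646960383
```

```bash
python3 - <<'E'
from h import *
import pickle
np.set_printoptions(precision=2,suppress=True)
g={}
for n in ("lid","cas"):
    d=pickle.load(open(n+".pkl","rb")); g=d["img"].astype(int).sum(2)
    for u in (150,160,170,350,360,370):
        c=g[:,u]; print(n,u,[(i,c[i-1],c[i]) for i in range(150,384) if abs(c[i]-c[i-1])>60][:6])
e=dict(d); H=np.array(d["hand_eye"]); H[1,3]=0
for x0 in (.065,.0664,.068):
    H[0,3]=x0; e["T"]=H; print(x0,[proj(e,[x,y,0]) for x in (.009,-.009) for y in (-.055,.055)], [proj(e,[.0,y,0])[0] for y in (-.0615,-.044,.044,.0615)])
m=d["img"][200:290,110:410]; cv2.imwrite("pics/fing.png",cv2.resize(m[:,:,::-1]*2,(800,240),interpolation=cv2.INTER_NEAREST))
E
```

```text
lid 150 [(190, np.int64(378), np.int64(550)), (223, np.int64(568), np.int64(423)), (224, np.int64(423), np.int64(201)), (225, np.int64(201), np.int64(73)), (295, np.int64(85), np.int64(228)), (296, np.int64(228), np.int64(517))]
lid 160 [(191, np.int64(363), np.int64(562)), (219, np.int64(607), np.int64(144)), (220, np.int64(144), np.int64(73)), (292, np.int64(140), np.int64(414)), (293, np.int64(414), np.int64(479)), (294, np.int64(479), np.int64(602))]
lid 170 [(190, np.int64(372), np.int64(459)), (191, np.int64(459), np.int64(584)), (220, np.int64(598), np.int64(337)), (221, np.int64(337), np.int64(104)), (291, np.int64(154), np.int64(408)), (292, np.int64(408), np.int64(578))]
lid 350 [(220, np.int64(624), np.int64(356)), (221, np.int64(356), np.int64(108)), (291, np.int64(151), np.int64(272)), (292, np.int64(272), np.int64(363)), (301, np.int64(351), np.int64(259)), (303, np.int64(205), np.int64(480))]
lid 360 [(219, np.int64(573), np.int64(182)), (220, np.int64(182), np.int64(71)), (290, np.int64(147), np.int64(215)), (291, np.int64(215), np.int64(339)), (292, np.int64(339), np
[... 1666 characters left out ...]
065 [array([159.38, 217.43]), array([361.06, 217.3 ]), array([163.09, 247.04]), array([357.38, 246.92])] [np.float64(150.46830832445113), np.float64(179.94687232817458), np.float64(340.5105804941036), np.float64(369.98792212455714)]
0.0664 [array([159.65, 219.82]), array([360.79, 219.69]), array([163.4 , 249.23]), array([357.08, 249.11])] [np.float64(150.78432766220226), np.float64(180.18941511699506), np.float64(340.2709152092907), np.float64(369.67472475510067)]
0.068 [array([159.97, 222.53]), array([360.47, 222.41]), array([163.75, 251.72]), array([356.74, 251.6 ])] [np.float64(151.1484070652662), np.float64(180.4687448935054), np.float64(339.9948518004511), np.float64(369.3138497247003)]
```

View pics/fing.png

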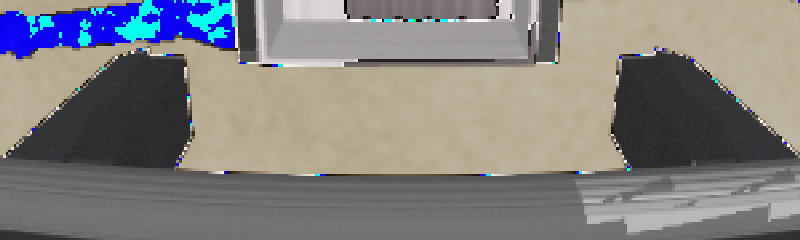

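The fingertips sit symmetrically at columns 180 and 341, with front edges at row 219.5. So the true hand-eye offset is about x=66.3 mm, y=0, and I'll fix that. Next I refine the box edges numerically and pick the lid.

```bash
cat >> h.py <<'E'
HE=np.array([[-0.0006,-0.9655,-0.2604,0.0663],[1,-0.0006,0.,0.],[0,-0.2604,0.9655,-0.1458],[0,0,0,1.]])
def fix(d):
    d["T"]=d["T"]@np.linalg.inv(np.array(d["hand_eye"]))@HE; d["hand_eye"]=HE; return d
E
python3 - <<'E'
from h import *
import pickle
np.set_printoptions(precision=4,suppress=True)
L=fix(pickle.load(open("lid.pkl","rb"))); C=fix(pickle.load(open("cas.pkl","rb")))
c=(.488,.048); s=4000; psi=-.134
a=rect(C,c,.055,.2,.15,s,psi).astype(int).sum(2)  # 800x600
cv2.imwrite("pics/C2.png",rect(C,c,.055,.2,.15,s,psi))
def edge(line,lo,hi):
    g=np.diff(cv2.GaussianBlur(line[lo:hi].astype(np.float32).reshape(1,-1),(5,1),0).ravel()); i=np.argmax(abs(g)); return lo+i+.5,g[i]
# expected: left edge col 400-320=80, right 720, top row 300-220=80, bottom 520
for nm,f in [("left",lambda k:edge(a[k],65,95)),("right",lambda k:edge(a[k],705,735))]:
    print(nm,[tuple(np.round(f(k),0)) for k in (150,200,260,320,380,440,480)])
for nm,f in [("top",lambda k:edge(a[:,k],65,95)),("bot",lambda k:edge(a[:,k],505,535))]:
    print(nm,[tuple(np.round(f(k),0)) for k in (100,160,190,220,300,350,400,470,540,600,640,690)])
b=cv2.cvtColor(rect(L,(.4516,-.3227),.05,.12,.09,6000,.393),cv2.COLOR_BGR2GRAY)
b=cv2.convertScaleAbs(b,alpha=1.6)
cv2.imwrite("pics/L2.png",b)
E
```

```text
left [(np.float64(82.0), np.float64(94.0)), (np.float64(82.0), np.float64(74.0)), (np.float64(82.0), np.float64(72.0)), (np.float64(82.0), np.float64(68.0)), (np.float64(84.0), np.float64(67.0)), (np.float64(84.0), np.float64(71.0)), (np.float64(82.0), np.float64(66.0))]
right [(np.float64(710.0), np.float64(64.0)), (np.float64(710.0), np.float64(47.0)), (np.float64(710.0), np.float64(44.0)), (np.float64(710.0), np.float64(44.0)), (np.float64(714.0), np.float64(51.0)), (np.float64(724.0), np.float64(69.0)), (np.float64(724.0), np.float64(62.0))]
top [(np.float64(66.0), np.float64(11.0)), (np.float64(86.0), np.float64(99.0)), (np.float64(84.0), np.float64(70.0)), (np.float64(86.0), np.float64(76.0)), (np.float64(86.0), np.float64(71.0)), (np.float64(84.0), np.float64(72.0)), (np.float64(92.0), np.float64(3.0)), (np.float64(80.0), np.float64(19.0)), (np.float64(80.0), np.float64(17.0)), (np.float64(86.0), np.float64(35.0)), (np.float64(86.0), np.float64(27.0)), (np.float64(86.0), np.float64(85.0))]
bot [(np.float64(526.0), np.float64(-58.0)), (np.float64(526.0), np.float64(-72.0)), (np.float64(526.0), np.float64(-55.0)), (np.float64(526.0), np.float64(-102.0)), (np.float64(526.0), np.float64(-34.0)), (np.float64(526.0), np.float64(-60.0)), (np.float64(526.0), np.float64(-32.0)), (np.float64(528.0), np.float64(-29.0)), (np.float64(526.0), np.float64(-30.0)), (np.float64(526.0), np.float64(-34.0)), (np.float64(526.0), np.float64(-35.0)), (np.float64(528.0), np.float64(-30.0))]
```

View pics/L2.png

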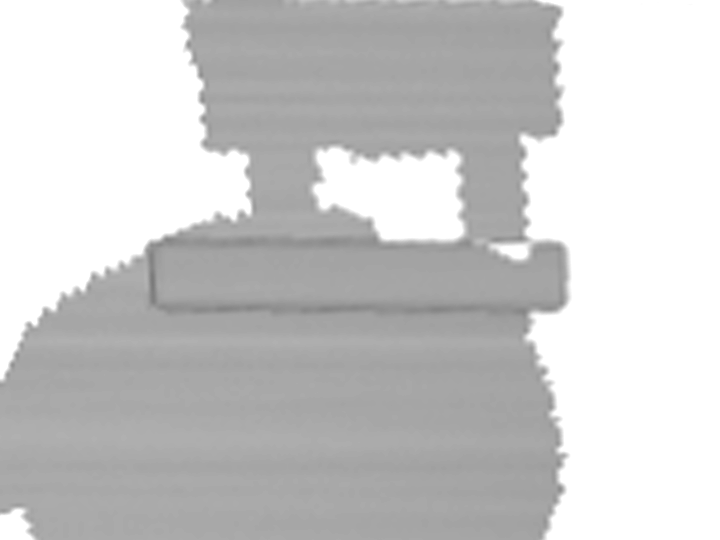

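Handle-top centre is (359.5,275.5) and measures 69 x 11.5 mm, which fits the description. That puts the lid handle at (0.4508,-0.3230), yaw 0.393, and the cassette at (0.4865,0.0474), yaw -0.134. Now I pick the lid and place it.

```bash
cat >> h.py <<'E'
CAS=np.array([.4865,.0474]); CY=-.134
def cw(x,y): C,S=np.cos(CY),np.sin(CY); return np.array([CAS[0]+C*x-S*y,CAS[1]+S*x+C*y])
QC=quat(CY+np.pi/2)
def st(m=""):
    s=status.get_state(); print(m,"t%.1f"%s["time_s"],np.round(s["eef_pos"],4),"F",np.round(s["force"],1),"w%.3f g%.1f"%(s["gripper_width"],s["grip_force"]))
E
python3 - <<'E'
from h import *
import pickle
q=quat(.393+np.pi/2); x,y=.4508,-.3230
jaws.grip(.45)
env.move_ptp([x,y,.10],q); env.move_l([x,y,.022],v=.12,contact_N=12); st("at lid")
jaws.grip(0,40); st("gripped")
env.move_l([x,y,.17],v=.2); st("up")
px,py=cw(0,0)
env.move_ptp([px,py,.15],QC); env.move_l([px,py,.092],v=.12); env.wait(.1); st("above")
r=env.move_l([px,py,.069],v=.04,contact_N=10); st(f"down {r}")
d=fix(shot()); pickle.dump(d,open("pl.pkl","wb")); cv2.imwrite("pics/pl.png",cv2.resize(d["img"][:,:,::-1],(800,600)))
E
```

```text
at lid t6.4 [ 0.4514 -0.3231  0.0225] F [ 0.1 -0.6 -0.7] w0.450 g0.0
gripped t7.0 [ 0.4511 -0.3233  0.0226] F [-0.8 -0.5  3.6] w0.130 g40.0
up t7.9 [ 0.4497 -0.3222  0.1683] F [ 0.3 -0.9 -3.4] w0.124 g40.0
above t10.0 [0.4876 0.0473 0.0931] F [ 0.  -0.7 -2.8] w0.127 g40.0
down True t10.5 [0.4858 0.0474 0.0695] F [-1.2 -0.7  4.6] w0.134 g40.0
```

View pics/pl.png

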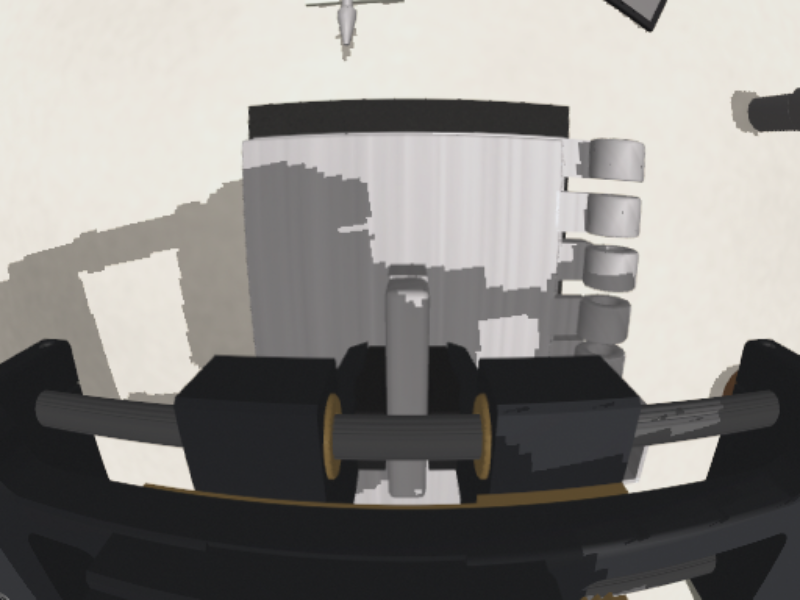

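The picture shows the lid flat on the box and gripped by the handle. All five knuckles are in line at (617,160), (613,215), (608,268), (603,318) and (600,355), alternating evenly, and the pin's nose is at (345,45). I release it and look at the hinge and the holder.

```bash
python3 - <<'E'
from h import *
import pickle
px,py=cw(0,0)
jaws.grip(.35); st("rel"); env.move_l([px,py,.13],v=.2)
env.move_ptp([*cw(.06,.02),.2],QC); env.wait(.1); A=fix(shot()); pickle.dump(A,open("hin.pkl","wb")); st("hinge")
c=(.480,.264); psi=-.1+np.pi/2
env.move_ptp([c[0]-.04*np.cos(psi),c[1]-.04*np.sin(psi),.13],quat(psi)); env.wait(.1); B=fix(shot()); pickle.dump(B,open("pin.pkl","wb")); st("pin")
a=rect(A,cw(.065,.03),.063,.16,.05,5000,CY); b=rect(B,(.478,.245),.028,.2,.085,4000,-.1)
cv2.imwrite("pics/AB.png",np.vstack([a,np.zeros((10,800,3),np.uint8),b])[:600])
E
```

```text
rel t11.1 [0.4844 0.0473 0.0683] F [-0.6 -0.1 -1. ] w0.349 g0.0
hinge t12.1 [0.546 0.059 0.197] F [-0.7  0.2  0.2] w0.345 g0.0
pin t13.1 [0.4774 0.2233 0.1309] F [-0.   0.7 -0.4] w0.350 g0.0
```

View pics/AB.png

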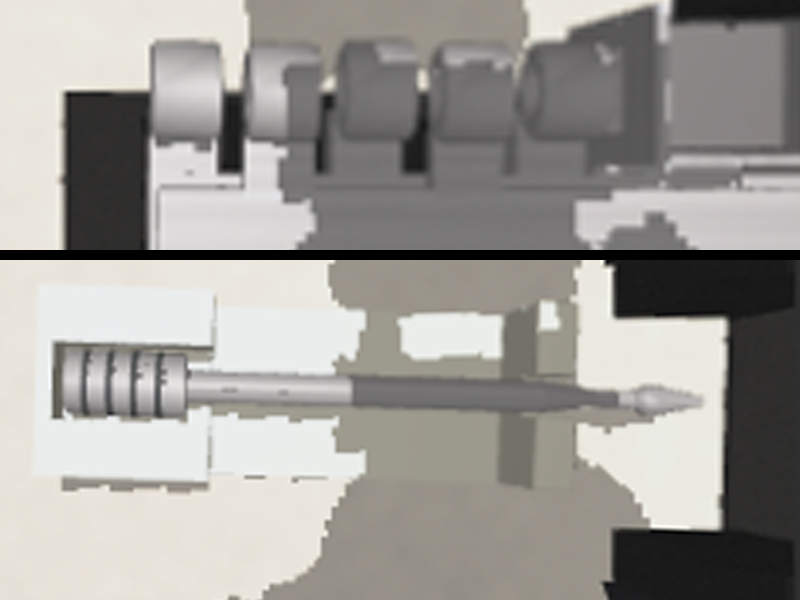

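The hinge knuckles span rows 40–140 and start at column 150, which puts the axis at cassette x=72.0 and the entry at y=80.0, both as given. In the pin picture the head's inner face is at (187,387), the nose tip at (704,402) and the length 129 mm. That gives yaw -0.129 and pin_shaft at (0.4895,0.2622). I'll grip 12 mm nearer the head and insert.

```bash
python3 - <<'E'
from h import *
import pickle
py=-.1287; off=.012
x=.4895-np.sin(py)*off; y=.2622+np.cos(py)*off; q=quat(py+np.pi/2)
jaws.grip(.3); env.move_ptp([x,y,.08],q); r=env.move_l([x,y,.009],v=.1,contact_N=10); st(f"at pin {r}")
jaws.grip(0,40); st("grip")
env.move_l([x,y,.10],v=.2)
g0=.08+.094+off+.012
env.move_ptp([*cw(.072,g0),.07],QC); env.move_l([*cw(.072,g0),.044],v=.1); env.wait(.15); st("pre")
print("cass frame err", status.get_state()["eef_pos"][:2]-cw(.072,g0))
d=fix(shot()); pickle.dump(d,open("pre.pkl","wb"))
cv2.imwrite("pics/pre.png",np.vstack([rect(d,cw(.072,.12),.063,.2,.06,4000,CY),cv2.resize(d["img"][100:250,106:406,::-1],(800,360))]))
E
```

```text
at pin False t14.6 [0.4916 0.2743 0.0096] F [ 1.  -0.2 -0.1] w0.302 g0.0
grip t15.1 [0.4916 0.2744 0.0098] F [-0.9 -0.5  4. ] w0.070 g39.0
pre t16.7 [0.5846 0.2345 0.0448] F [ 0.3 -0.8 -1. ] w0.072 g39.6
cass frame err [0.00024625 0.00047299]
```

View pics/pre.png

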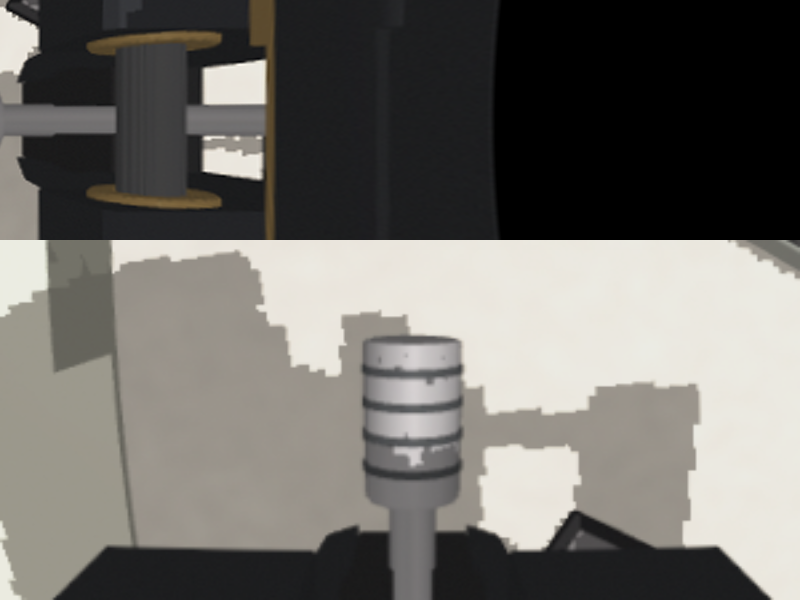

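The pin is held straight, with its head at (412,420); the gripper's body hides the hinge, so I insert under force watch.

```bash
cat >> h.py <<'E'
def cy():
    p=status.get_state()["eef_pos"]; d=p[:2]-CAS; C,S=np.cos(CY),np.sin(CY); return np.round([C*d[0]+S*d[1],-S*d[0]+C*d[1],p[2]],4)
E
python3 - <<'E'
from h import *
for g,v in ((.175,.05),(.14,.05),(.115,.05),(.094,.05)):
    r=env.move_l([*cw(.072,g),.0435],v=v,contact_N=12); st(f"{g} {r}"); print(cy())
    if r: break
E
```

```text
0.175 False t17.4 [0.5813 0.2109 0.0435] F [ 0.5  0.3 -0.3] w0.070 g39.6
[0.0721 0.1747 0.0435]
0.14 False t18.2 [0.5766 0.1765 0.0436] F [-0.3  0.2 -0.4] w0.067 g39.5
[0.0721 0.14   0.0436]
0.115 False t18.9 [0.5732 0.1515 0.0435] F [0.4 0.6 0.1] w0.066 g39.5
[0.0721 0.1147 0.0435]
0.094 False t19.5 [0.5704 0.1306 0.0435] F [-1.4 -0.4  0.5] w0.067 g39.5
[0.0721 0.0936 0.0435]
```

```bash
python3 - <<'E'
from h import *
jaws.grip(.3); env.wait(.1); st("rel")
env.move_l([*cw(.072,.0936),.095],v=.2); env.move_l([*cw(.072,.1345),.095],v=.2)
r=env.move_l([*cw(.072,.1345),.0425],v=.1,contact_N=8); st(f"at head {r}")
jaws.grip(0,40); st("grip")
env.move_l([*cw(.072,.1345),.0435],v=.03); st("lift")
for g in (.12,.105,.0955):
    r=env.move_l([*cw(.072,g),.0438],v=.04,contact_N=14); st(f"{g} {r}"); print(cy())
    if r: break
E
```

```text
rel t20.0 [0.5704 0.131  0.0435] F [-0.5 -0.   0.1] w0.298 g0.0
at head False t21.5 [0.5759 0.1709 0.0424] F [ 0.4 -0.3  0.8] w0.301 g0.0
grip t21.8 [0.5765 0.1712 0.0433] F [ 1.1  0.7 -0. ] w0.165 g40.0
lift t22.1 [0.5758 0.1711 0.0436] F [ 0.8 -0.4 -0.7] w0.164 g40.0
0.12 False t22.6 [0.5738 0.1562 0.0438] F [-0.1 -0.2  1.1] w0.163 g40.0
[0.0719 0.1194 0.0438]
0.105 False t23.1 [0.5722 0.1413 0.0442] F [-0.1 -1.5  3.7] w0.168 g40.0
[0.0723 0.1045 0.0442]
0.0955 True t23.4 [0.5716 0.1351 0.0445] F [0.2 2.4 2. ] w0.164 g40.0
[0.0726 0.0983 0.0445]
```

```bash
python3 - <<'E'
from h import *
import pickle
r=env.move_l([*cw(.072,.0945),.0438],v=.03,contact_N=20); st(f"push {r}"); print(cy())
jaws.grip(.35); env.wait(.1); print(cy()); env.move_l([*cw(.072,.0975),.10],v=.2)
# back off along +y so the camera sees hinge entry
env.move_ptp([*cw(.072,.05),.2],QC); env.wait(.1); A=fix(shot()); pickle.dump(A,open("pin2.pkl","wb")); st()
a=rect(A,cw(.065,.04),.063,.16,.05,5000,CY)
psi=np.pi/2; c=(.692,.134)
env.move_ptp([c[0]-.02,c[1]-.05,.2],quat(psi)); env.wait(.1); B=fix(shot()); pickle.dump(B,open("pu.pkl","wb")); st()
b=rect(B,c,.08,.2,.0875,4000,0)
cv2.imwrite("pics/P2.png",np.vstack([a,b]))
E
```

```text
push False t23.7 [0.5716 0.1349 0.0447] F [ 0.4 14.2  2.2] w0.166 g40.0
[0.0726 0.0981 0.0447]
[0.0719 0.094  0.0435]
 t25.3 [0.5628 0.0875 0.1971] F [-0.6  0.4  0.6] w0.350 g0.0
 t26.0 [0.6706 0.0843 0.199 ] F [-0.4 -0.2  0.4] w0.348 g0.0
```

View pics/P2.png

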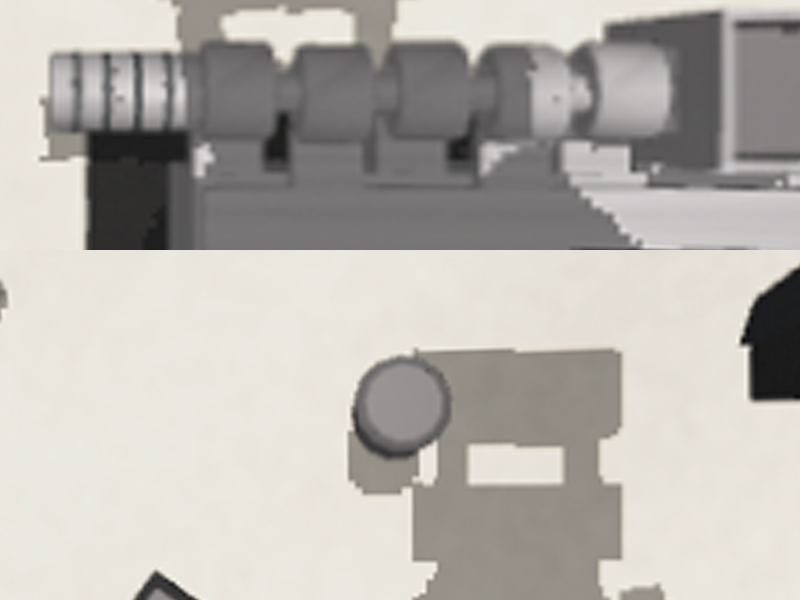

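Head (cols 50–200) is up against the first knuckle (col 200), so the pin is fully in. The pusher's top is a grey disc at (404,403), about 24 mm across, which puts it at (0.6975,0.133). That agrees with the top camera estimate (0.697,0.132). Now I pick it and press the clip.

```bash
python3 - <<'E'
from h import *
x,y=.6975,.133
jaws.grip(.5); env.move_ptp([x,y,.11],QC); r=env.move_l([x,y,.036],v=.12,contact_N=8); st(f"at {r}")
jaws.grip(0,50); st("grip")
if status.get_state()["gripper_width"]<.2: raise SystemExit("missed")
env.move_l([x,y,.17],v=.2)
p=cw(.072,-.027)
env.move_ptp([*p,.15],QC); env.move_l([*p,.128],v=.1); env.wait(.15); st("hover"); print(cy())
r=env.move_l([*p,.118],v=.04,contact_N=5); st(f"a {r}"); print(cy())
r=env.move_l([*p,.1085],v=.03,contact_N=25); st(f"b {r}"); env.wait(.15); st()
E
```

```text
at False t27.6 [0.6982 0.1329 0.0369] F [ 0.1 -0.  -0.1] w0.500 g0.0
grip t28.1 [0.6982 0.1331 0.037 ] F [-0.5 -0.8  3.4] w0.267 g50.0
hover t30.2 [0.5551 0.0113 0.1285] F [-0.9  0.2  0.2] w0.264 g50.0
[ 0.0728 -0.0266  0.1285]
a False t30.6 [0.5539 0.011  0.1177] F [ 0.4 -0.6 -1.2] w0.268 g50.0
[ 0.0717 -0.0271  0.1177]
b True t30.9 [0.5545 0.011  0.1124] F [-1.9 -0.6  6.1] w0.267 g50.0
 t31.1 [0.5545 0.011  0.1124] F [-2.  -0.4  6.6] w0.266 g50.0
```

```bash
python3 - <<'E'
from h import *
p=cw(.072,-.027)
r=env.move_l([*p,.1095],v=.02,contact_N=18); env.wait(.15); st(f"c {r}")
env.move_l([*p,.17],v=.15)
x,y=.6982,.1330
env.move_ptp([x,y,.10],QC); env.move_l([x,y,.045],v=.15); r=env.move_l([x,y,.034],v=.03,contact_N=4); st(f"down {r}")
jaws.grip(.5); env.wait(.2); env.move_l([x,y,.17],v=.15)
px,py=cw(.03,.0); env.move_ptp([px,py,.25],QC); env.wait(.2)
d=fix(shot()); st()
# numeric checks
c=(.698,.133)
t=cams.get_image("top"); T=np.linalg.inv(np.array(t["cam_to_world"]))
def pt(P): q=T@np.r_[P,1]; return q[0]/q[2]*t["fx"]+t["cx"],q[1]/q[2]*t["fy"]+t["cy"]
o=cv2.imread("pics/top0.png").astype(int); n=t["img"][:,:,::-1].astype(int); df=(abs(o-n).sum(2)>90)
print("pusher px",pt([x,y,.08]),pt([x,y,0]))
a=n.sum(2)[100:128,185:212]; b=o.sum(2)[100:128,185:212]; print("dark px now/before",(a<330).sum(),(b<330).sum(),np.argwhere(a<330).mean(0),np.argwhere(b<330).mean(0))
h=rect(d,cw(.072,.04),.063,.16,.03,5000,CY).astype(int).sum(2)
print("diff px outside arm area rows<190:",[(i,int(df[:190][:,i:i+32].sum())) for i in range(0,512,32)])
print("axis row mean profile",h[75,::16])
E
```

```text
c False t31.5 [0.5548 0.011  0.1123] F [-5.2 -1.  12.9] w0.267 g50.0
down True t33.7 [0.6995 0.1332 0.037 ] F [-1.   0.4  3.8] w0.268 g50.0
 t36.6 [0.5168 0.0438 0.2492] F [ 0.  -0.8  0.3] w0.504 g0.0
pusher px (np.float64(196.8364538955679), np.float64(110.39166724568594)) (np.float64(199.07087932501284), np.float64(118.10790645062563))
dark px now/before 756 115 [13.5 13. ] [15.88695652 12.4173913 ]
diff px outside arm area rows<190: [(0, 0), (32, 0), (64, 0), (96, 0), (128, 64), (160, 846), (192, 2507), (224, 1716), (256, 0), (288, 30), (320, 27), (352, 0), (384, 0), (416, 0), (448, 0), (480, 0)]
axis row mean profile [686 687 687 609 524 569 605 640 565 702 547 682 624 624 642 647 650 580
 656 610 651 656 658 588 658 576 668 355 356 325 354 329 348 354 356 350
 353 321 347 351 353 343 281 275 286 242 242 240 240 387]
```

```bash
python3 - <<'E'
from h import *
env.move_ptp([.42,-.30,.25],QC); env.wait(.2)
t=cams.get_image("top"); n=t["img"][:,:,::-1].astype(int); o=cv2.imread("pics/top0.png").astype(int)
for nm,i in (("now",n),("before",o)):
    a=i.sum(2)[95:130,180:215]; w=np.argwhere(a<330); print(nm,len(w),w.mean(0)+[95,180],w.min(0)+[95,180],w.max(0)+[95,180])
df=abs(o-n).sum(2)>90
for m,(u,v) in dict(jar=(250,119),cup=(287,124),case=(144,111),plate0=(178,139),plate1=(286,190),brush=(116,144),bowl=(386,143)).items(): print(m,int(df[v-14:v+14,u-14:u+14].sum()))
st()
E
```

```text
now 114 [115.61403509 197.45614035] [108 193] [124 201]
before 115 [115.88695652 197.4173913 ] [108 193] [124 201]
jar 0
cup 0
case 0
plate0 0
plate1 0
brush 0
bowl 310
 t38.2 [ 0.4206 -0.2992  0.25  ] F [-0.6  0.2 -0.7] w0.499 g0.0
```

```bash
python3 -c "
from h import *
print(ticket.finish_job())"
```

```text
the job is handed in; nothing more can be done
None
```

I handed the job in at about 38 s robot time: lid seated, pin fully in with its head against the first knuckle, clip pressed down with the pusher, and the pusher back upright. The last top view showed the other counter items unmoved; the bowl's image differed there, probably from the arm or its shadow, since the arm never went near it.

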